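# Get the salt out from behind the bottles and weigh it

## Task

The white salt tub with the blue lid is hemmed in at the back of the stainless seasoning tray by the three tall bottles: first take all three bottles out and stand them on the blue serving tray, then lift the salt tub out and stand it in the middle of the scale's round plate, and finally put every bottle back upright in the seasoning tray, each on the very spot where it stood before. Tip nothing over, and leave the green-lidded tub, the pepper mill and the mug where they are.

Things in the scene. Friction and masses are not known exactly. Their poses are not given: they have to be found in the camera images.
- soy_bottle: Soy sauce bottle, nearly black with a red cap: round, 56 mm across the body, 170 mm tall, about 0.34 kg; the straight body ends 85 mm up, a cone leads to the 26 mm neck at 125 mm, and the screw cap, 30 mm across, takes the top 25 mm (the place to grip). Loose. Origin: centre of its underside, z up along its axis.
- oil_bottle: Oil bottle, amber yellow with a yellow cap: round, 56 mm across the body, 180 mm tall, about 0.36 kg; the straight body ends 95 mm up, a cone leads to the 26 mm neck at 135 mm, and the screw cap, 30 mm across, takes the top 25 mm (the place to grip). Loose. Origin: centre of its underside, z up along its axis.
- vinegar_bottle: Vinegar bottle, dark green with a white cap: round, 54 mm across the body, 160 mm tall, about 0.3 kg; the straight body ends 75 mm up, a cone leads to the 26 mm neck at 115 mm, and the screw cap, 30 mm across, takes the top 25 mm (the place to grip). Loose. Origin: centre of its underside, z up along its axis.
- salt_tub: Salt tub, the thing to fetch: white plastic, round, 72 mm tall, body 54 mm across, blue screw lid 56 mm across from 46 mm up to the top (the place to grip), about 0.22 kg. Loose. At the start it stands in one of the two back (+x) places of the seasoning tray. Origin: centre of its underside, z up.
- seasoning_tray: Square stainless tray with a dark liner, 170 x 170 mm, rim 14 mm high (top of the rolled edge 17 mm) and 3 mm thick, inner floor 3 mm above the table; fixed. The three bottles and the salt tub stand in it in two rows of two, centres about 70 mm apart, no dividers. Any bottle may stand in any of the places. Origin: centre of its underside at table height, z up, sides along x and y.
- serving_tray: Blue plastic serving tray, the side area for the bottles: 160 mm (its x) x 250 mm (its y), rim 14 mm high (top of the rolled edge 17 mm) and 4 mm thick, inner floor 4 mm above the table; fixed, empty at the start; three bottles fit in a row along its y, 75 mm apart. Origin: centre of its underside at table height, z up.
- scale: White kitchen scale with a round metal weighing plate 148 mm across, top of the plate 42 mm above the table; the white base (215 x 165 mm, 34 mm high) sticks out towards its -x side with the display, to 135 mm from the origin. Fixed, the plate does not give. Origin: on the plate's axis at table height, z up.
- green_tub: Bystander: a tub of the same form and size as the salt tub but with a green lid; to be left alone. Origin: centre of its underside.
- pepper_mill: Bystander: dark wooden pepper mill, 54 mm across, 134 mm tall; to be left alone. Origin: centre of its underside.
- mug: Bystander: white mug, 78 mm across, 85 mm tall, handle on its +y side reaching about 75 mm from its axis; to be left alone. Origin: centre of its underside.
Mind the look-alikes: they are no part of the job. There is more than one size of the oil_bottle; the one meant has the size given above. What is shaped like the vinegar_bottle but purple is not meant.

How it is judged:
On the way, in this order (a step that is already met when the one before it is completed fails the run):
1. all three bottles stand released and upright on the blue serving tray at the same time (x of soy_bottle in the frame of serving_tray between -0.056 and 0.056 m and y of soy_bottle in the frame of serving_tray between -0.101 and 0.101 m and z of soy_bottle in the frame of serving_tray between 0 and 0.01 m and linear speed of each of soy_bottle, oil_bottle, vinegar_bottle below 0.02 m/s and angle between each of soy_bottle, oil_bottle, vinegar_bottle's own z axis and vertical below 0.1 rad and contact force between the fingers and soy_bottle below 0.3 N and x of oil_bottle in the frame of serving_tray between -0.056 and 0.056 m and y of oil_bottle in the frame of serving_tray between -0.101 and 0.101 m and z of oil_bottle in the frame of serving_tray between 0 and 0.01 m and contact force between the fingers and oil_bottle below 0.3 N and x of vinegar_bottle in the frame of serving_tray between -0.056 and 0.056 m and y of vinegar_bottle in the frame of serving_tray between -0.101 and 0.101 m and z of vinegar_bottle in the frame of serving_tray between 0 and 0.01 m and contact force between the fingers and vinegar_bottle below 0.3 N), for 0.2 s.
2. the salt tub stands released in the middle of the scale's plate (horizontal distance between salt_tub and scale below 0.015 m and z of salt_tub in the frame of scale between 0.036 and 0.048 m and linear speed of salt_tub below 0.02 m/s and angle between salt_tub's own z axis and vertical below 0.1 rad and contact force between the fingers and salt_tub below 0.3 N), for 0.2 s.
At the end, for the whole second after the job is handed in: The salt tub stands upright on the scale's plate, its axis within 15 mm of the plate's centre; each bottle stands upright in the seasoning tray within 15 mm of the spot where that bottle stood at the start; all are released and at rest (all of step 2 and distance of each of soy_bottle, oil_bottle, vinegar_bottle from where it was at the start of the episode below 0.015 m and linear speed of each of soy_bottle, oil_bottle, vinegar_bottle below 0.02 m/s and angle between each of soy_bottle, oil_bottle, vinegar_bottle's own z axis and vertical below 0.1 rad and contact force between the fingers and soy_bottle below 0.3 N and contact force between the fingers and oil_bottle below 0.3 N and contact force between the fingers and vinegar_bottle below 0.3 N); the robot touches nothing.
It fails at once if a bottle or the salt tub is tipped over (leans more than 0.6 rad) (angle between any of soy_bottle, oil_bottle, vinegar_bottle, salt_tub's own z axis and vertical above 0.6 rad).
It fails at once if the green tub is moved by more than 25 mm or tipped (distance of green_tub from where it was at the start of the episode above 0.025 m or angle between green_tub's own z axis and vertical above 0.6 rad).
It fails at once if the pepper mill is moved by more than 25 mm or tipped (distance of pepper_mill from where it was at the start of the episode above 0.025 m or angle between pepper_mill's own z axis and vertical above 0.6 rad).
It fails at once if the mug is moved by more than 25 mm or tipped (distance of mug from where it was at the start of the episode above 0.025 m or angle between mug's own z axis and vertical above 0.6 rad).
It also fails if it takes over 152 s, if anything falls off the work surface, if the arm or the gripper's body presses on something with over 40 N, if the wrist force passes 120 N, or if a joint passes its speed limit or range.

## Robot

A 6-joint arm with a two-finger parallel gripper is mounted at the origin on the work surface. World frame = base frame: x ahead of the robot, y to its left, z up, the work surface at z = 0. Lengths are in m, angles in rad, forces in N, time in s.
With the tool pointing down it reaches from about 0.3 to 0.85 m from the base axis. Payload 4.2 kg.
Tool frame: the origin (TCP) lies between the finger pads; the fingertips stand 14 mm ahead of it and the grasp point (between the pads) lies 5 mm behind it (env.tip_extent is the distance from the TCP to the fingertips, in m); z points along the fingers, y is the direction in which the jaws open and shut (so a half turn about z gives the same grasp; the last joint's range is limited). The gripper opens to 91 mm and grips with 3 to 60 N. Pads are 32 mm wide; open, the fingers measure 118 mm over their backs; the gripper's body (76 mm by 178 mm) begins 60 mm behind the grasp point.
Start: joints at [-1.261, 0.32, 1.565, -0, 1.257, -0.02], TCP at [0.186, -0.544, 0.228] pointing down, gripper open.
Joint ranges: [-3.11, 3.11], [-0.84, 2.01], [0.21, 2.61], [-1.34, 4.49], [0.05, 2.63], [-2.56, 2.56]. Speed limits (rad/s): [2.57, 2.57, 3.14, 3.14, 3.14, 3.14].

## Interface

Orientations are given as [roll, pitch, yaw] about the fixed x, y, z axes, in that order (R = Rz(yaw) Ry(pitch) Rx(roll)).
In Python, from plant import env, sensors, read_camera, get_calibration, outline_of gives the robot as it stands. The module is installed in compiled form; this text tells all that it offers. Calls block until the motion is done:
- env.move_to(position, orientation): joint-space move of the TCP to a pose.
- env.servo_line(position, frame=None, rate=0.15): straight line of the TCP; frame=None keeps the orientation; rate is the mean speed in m/s.
- env.move_j(angles): joint-space move.
- env.grip(opening, effort=None): finger opening in m; effort is the grip in N (None keeps the last); returns when the fingers have stopped.
- env.sleep(seconds).
- env.solve_ik(position, orientation): joint angles nearest the present ones, or None.
- sensors.get_state(): the state.
- read_camera(name): name is "side" or "top"; returns the picture (400x640x3 uint8, blue, green, red); there is no depth.
- get_calibration(name): a dict with "camera_matrix" (3x3 intrinsics, pixels), "cam_to_world" (4x4, takes a point from camera to world coordinates). Camera axes: x right, y down, z forward; pixel columns grow to the right and rows downward; lengths in m; the calibration is good to about 2 mm. A picture is of the moment at which its call begins. get_calibration takes no time and is no camera call.
A pose or a line that the arm cannot do raises env.MotionError and nothing moves.
- env.sign_off(): hands the job in, once; it reports no verdict.
Trained networks look in the newest picture that a camera, given by its name, has taken for a name from the list of things; names that differ only in an ending like _2 or _b are one class to them, and where a whole thing is asked for, a point or a joint stands for the part that bears it (a point fixed in the world has none). Each returns a list of dicts, best first, with "p" (0 to 1); they miss things now and then, are a little off and sometimes report something else, mostly with a low value. They report only what shows in the picture. A call takes as long as a camera call. They do not tell look-alikes from the thing itself.
- outline_of(query, camera): "region" (400x640 bool, what is visible of it) and "point" ([column, row] in pixels, amid what is visible of it).
The state is a dict: "clock": time; "q": joint angles; "qvel": joint speeds; "joint_efforts": joint torques, N m; "position": TCP position; "tool_rot": TCP orientation; "wrist_force": force on the tool from outside, world axes, zero at the start; "moment": the same for the moment, N m; "grip_width": finger opening in m.
Only numpy, scipy, OpenCV 4.12 (cv2) and the standard library are available. Lean on these libraries where they do the work, as an engineer would, in place of code of your own. Each camera call takes 0.05 s, during which the arm holds its last target. There are 200 camera calls.

## Working session

There is one attempt and no reset: what is moved stays moved. The work goes in short steps, each a Python script; the robot and the scene stay as the last script left them, time stands still between calls to the robot, and variables do not carry over. Pictures are saved under pics/ and viewed, about 12 in all and at most 16, crops included, and the job is handed in when it is done.

```bash
mkdir -p pics
python3 - <<'E'
from plant import env,sensors,read_camera,get_calibration,outline_of
import cv2,numpy as np
np.set_printoptions(precision=4,suppress=True)
for c in("top","side"):
    cv2.imwrite(f"pics/{c}0.png",read_camera(c)); k=get_calibration(c); print(c,k["camera_matrix"].tolist(),"\n",k["cam_to_world"])
    for n in "soy_bottle oil_bottle vinegar_bottle salt_tub seasoning_tray serving_tray scale green_tub pepper_mill mug".split():
        print(n,[(round(d["p"],2),np.round(d["point"]).tolist(),int(d["region"].sum())) for d in outline_of(n,c)])
print(sensors.get_state()["tool_rot"],sensors.get_state()["clock"])
E
```

```text
top [[429.0759425139488, 0.0, 314.6984396043143], [0.0, 429.0759425139488, 194.59217524708708], [0.0, 0.0, 1.0]] 
 [[ 0.0249 -0.9852  0.1698  0.289 ]
 [-0.9997 -0.0246  0.0037  0.0633]
 [ 0.0005 -0.1699 -0.9855  1.2241]
 [ 0.      0.      0.      1.    ]]
soy_bottle []
oil_bottle [(0.94, [287.0, 258.0], 670), (0.79, [223.0, 224.0], 491), (0.62, [227.0, 279.0], 921)]
vinegar_bottle [(0.97, [202.0, 196.0], 525), (0.88, [157.0, 204.0], 555)]
salt_tub []
seasoning_tray [(0.91, [222.0, 212.0], 1891)]
serving_tray [(0.59, [458.0, 210.0], 5120)]
scale [(0.78, [337.0, 177.0], 4230)]
green_tub []
pepper_mill [(0.84, [279.0, 125.0], 425), (0.62, [235.0, 141.0], 408)]
mug [(0.55, [404.0, 130.0], 892), (0.47, [195.0, 220.0], 453)]
side [[472.0149529655008, 0.0, 321.9902792348141], [0.0, 472.0149529655008, 197.82220171681504], [0.0, 0.0, 1.0]] 
 [[-0.9973 -0.0172  0.0711  0.3776]
 [-0.07    0.5048 -0.8604  1.0814]
 [-0.021  -0.8631 -0.5047  0.6628]
 [ 0.      0.      0.      1.    ]]
soy_bottle [(0.62, [338.0, 280.0], 1833), (0.59, [319.0, 260.0], 346)]
oil_bottle [(0.88, [416.0, 240.0], 3316), (0.87, [384.0, 202.0], 2513), (0.83, [344.0, 238.0], 937)]
vinegar_bottle [(0.97, [301.0, 271.0], 1422), (0.64, [319.0, 327.0], 1957)]
salt_tub [(0.53, [319.0, 257.0], 344)]
seasoning_tray [(0.71, [347.0, 304.0], 1876)]
serving_tray [(0.74, [327.0, 154.0], 1747)]
scale [(0.74, [289.0, 202.0], 3031)]
green_tub [(0.7, [231.0, 264.0], 936), (0.42, [351.0, 306.0], 1846)]
pepper_mill [(0.57, [222.0, 217.0], 868)]
mug [(0.57, [252.0, 161.0], 874)]
[ 3.1416 -0.      0.3298] 1.1
```

Run:
```python
import cv2
a=cv2.imread("pics/top0.png")[80:330,120:540];cv2.imwrite("pics/topc.png",cv2.resize(a,None,fx=1.9,fy=1.9,interpolation=2))
a=cv2.imread("pics/side0.png")[120:370,180:460];cv2.imwrite("pics/sidec.png",cv2.resize(a,None,fx=2.4,fy=2.4,interpolation=2))
```

```text
(no output)
```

View pics/topc.png

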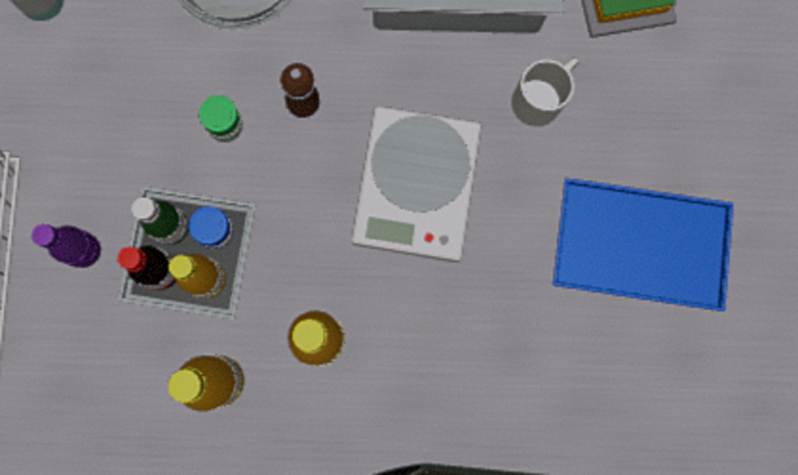

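View pics/sidec.png

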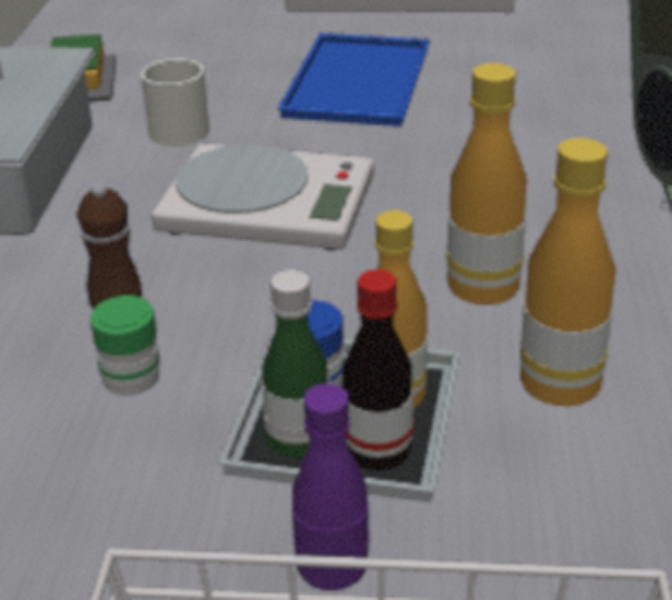

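The two views show:
- **Seasoning tray:** at about (219,212) in the top image. White cap (197,190), red (188,216), yellow (216,220), and the blue lid (230,199) at the back right.
- **Look-alikes:** two bigger oil bottles at about (218,283) and (283,257), a purple bottle at (143,203), and the green tub at (235,141). None of these are meant.
- **Chosen:** the four things in the tray. I'll check the sizes by triangulation.

```bash
cat > vis.py <<'E'
import cv2,numpy as np
from plant import read_camera,get_calibration
from scipy.optimize import least_squares
K={c:get_calibration(c) for c in("top","side")}
def proj(c,P):
    T=np.linalg.inv(K[c]["cam_to_world"]);q=(T[:3,:3]@np.asarray(P).T).T+T[:3,3];u=(K[c]["camera_matrix"]@q.T).T
    return u[:,:2]/u[:,2:]
def onplane(c,uv,z):
    T=K[c]["cam_to_world"];d=T[:3,:3]@np.linalg.inv(K[c]["camera_matrix"])@[*uv,1];o=T[:3,3]
    return (o+d*(z-o[2])/d[2])
def hullcen(c,x,y,z0,z1,r):
    a=np.linspace(0,2*np.pi,40);P=[[x+r*np.cos(t),y+r*np.sin(t),z] for z in(z0,z1) for t in a]
    h=cv2.convexHull(proj(c,P).astype(np.float32));m=cv2.moments(h);return np.array([m["m10"]/m["m00"],m["m01"]/m["m00"]]),m["m00"]
HSV={"red":[((0,120,60),(8,255,255)),((172,120,60),(180,255,255))],"yellow":[((25,130,120),(34,255,255))],
 "white":[((0,0,150),(180,40,255))],"blue":[((105,130,60),(125,255,255))]}
def blob(img,col,uv,rad=14):
    h=cv2.cvtColor(img,cv2.COLOR_BGR2HSV);m=sum(cv2.inRange(h,np.array(a),np.array(b)) for a,b in HSV[col])
    w=np.zeros_like(m);cv2.circle(w,tuple(int(v) for v in uv),rad,255,-1);m&=w
    n,l,s,cn=cv2.connectedComponentsWithStats(m)
    i=1+np.argmax(s[1:,4]);return cn[i],s[i,4]
def fit(obs,r,L,h=None,x0=(.4,.35)):
    # obs {cam:uv}; cap of radius r, length L below its top at height h (free if None)
    def f(p):
        z=h if h is not None else p[2]
        return np.concatenate([hullcen(c,p[0],p[1],z-L,z,r)[0]-uv for c,uv in obs.items()])
    return least_squares(f,[*x0]+([.17] if h is None else []),diff_step=1e-3)
E
python3 - <<'E'
from vis import *
np.set_printoptions(precision=4,suppress=True)
im={c:cv2.imread(f"pics/{c}0.png") for c in K}
G={"soy":("red",(188,216),(337,243),.015,.025,.173),"oil":("yellow",(216,220),(344,217),.015,.025,.183),
"vin":("white",(197,190),(301,242),.015,.025,.163),"bigA":("yellow",(218,283),(422,190),.015,.025,None),"bigB":("yellow",(283,257),(385,157),.015,.025,None)}
for n,(col,t,s,r,L,h) in G.items():
    b={c:blob(im[c],col,uv,13) for c,uv in(("top",t),("side",s))}
    obs={c:v[0] for c,v in b.items()}
    f=fit(obs,r,L);print(n,"free",f.x,f.fun,[ (v[0],v[1]) for v in b.values()],[hullcen(c,f.x[0],f.x[1],f.x[2]-L,f.x[2],r)[1] for c in K])
    if h: f=fit(obs,r,L,h);print("   fixed",f.x,f.fun); f=fit({"top":obs["top"]},r,L,h);print("   top only",f.x)
b=blob(im["top"],"blue",(230,199),14);f=fit({"top":b[0]},.028,.026,.075);print("salt",f.x,b,hullcen("top",*f.x,.049,.075,.028))
# trays
for n,pts,z in(("serv",[(567,180),(733,203),(722,310),(555,285)],.017),("seas",[(143,188),(254,205),(234,318),(122,299)],.017)):
    P=np.array([onplane("top",(120+u/1.9,80+v/1.9),z)[:2] for u,v in pts]);e=P[1]-P[0];print(n,P,P.mean(0),np.degrees(np.arctan2(e[0],-e[1])),[np.linalg.norm(P[i]-P[i-1]) for i in range(4)])
# scale plate: circle in crop
P=[onplane("top",(120+u/1.9,80+v/1.9),.042)[:2] for u,v in((371,163),(470,163),(420,115),(420,212))];print("plate",P,np.mean(P,0))
E
```

```text
soy free [0.4107 0.3794 0.1704] [-0.0032  0.0605 -0.044  -0.0054] [(array([189.1465, 215.9045]), np.int32(157)), (array([336.7414, 242.1759]), np.int32(290))] [149.86940843297634, 307.62475384329446]
   fixed [0.4105 0.3804] [-0.6899 -0.0219 -0.0015 -0.8609]
   top only [0.4105 0.3787]
oil free [0.3999 0.311  0.186 ] [-0.0173  0.2993 -0.2343 -0.0278] [(array([214.7969, 219.9453]), np.int32(128)), (array([344., 215.]), np.int32(1))] [147.8980718679959, 271.2614963622764]
   fixed [0.4  0.31] [ 0.6771  0.3898 -0.29    0.9839]
   top only [0.4009 0.3117]
vin free [0.4758 0.3698 0.1765] [-0.0061  0.4822 -0.3493 -0.0581] [(array([194.2137, 189.5043]), np.int32(117)), (array([301.9653, 235.6358]), np.int32(173))] [149.42693588265684, 300.1150076680351]
   fixed [0.4773 0.3648] [ 3.4867  0.8949 -0.5685  4.3217]
   top only [0.4794 0.3738]
bigA free [0.2523 0.2845 0.2371] [ 0.0396 -0.2616  0.2217  0.0053] [(array([217.0336, 282.7143]), np.int32(238)), (array([421.6667, 186.3333]), np.int32(3))] [170.8447742688004, 280.96968203317374]Traceback (most recent call last):
  File "<stdin>", line 7, in <module>
  File "vis.py", line 20, in blob
    i=1+np.argmax(s[1:,4]);return cn[i],s[i,4]
        ~~~~~~~~~^^^^^^^^^
    return _wrapfunc(a, 'argmax', axis=axis, out=out, **kwds)
    return bound(*args, **kwds)
ValueError: attempt to get argmax of an empty sequence
```

Run:
```python
import cv2
i=cv2.imread("pics/top0.png")
a=i[170:250,175:265];b=i[130:210,295:385]
cv2.imwrite("pics/crop1.png",cv2.resize(cv2.hconcat([a,b]),None,fx=4.4,fy=4.4,interpolation=0))
```

```text
(no output)
```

View pics/crop1.png

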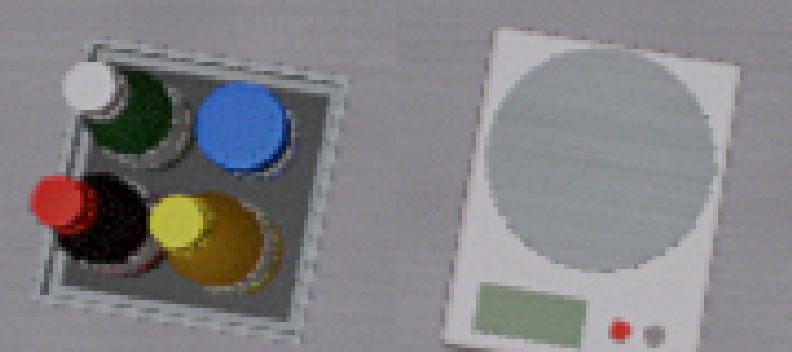

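The crop confirms white, red and yellow caps and the blue lid in the tray, and the plate centred near (319+,166). The yellow and white colour masks were unreliable in the side view, so I'll use hand-read cap centres there.

Run:
```python
from vis import *
np.set_printoptions(precision=4,suppress=True)
im={c:cv2.imread(f"pics/{c}0.png") for c in K}
HSV["yellow"]=[((24,110,60),(36,255,255))]
C=lambda u,v:(175+u/4.4-.4,170+v/4.4-.4)
S=lambda u,v:(180+u/2.4-.3,120+v/2.4-.3)
def rep(n,f,h):
    print(n,f.x,f.fun)
def face(uv,z): return onplane("top",uv,z)
for n,u,col,z,sd in(("soy",(60,201),"red",.173,(377,295)),("oil",(180,222),"yellow",.183,(394,231)),("vin",(91,86),"white",.163,(291,293))):
    print(n,"topface",face(C(*u),z)[:2],"side",fit({"side":S(*sd)},.015,.025,z).x,end=" ")
    # triangulated height
    f=least_squares(lambda p:np.concatenate([proj("top",[p])[0]-C(*u),hullcen("side",p[0],p[1],p[2]-.025,p[2],.015)[0]-S(*sd)]),[.4,.35,.17],diff_step=1e-3)
    print("free",f.x,f.fun)
for n,t,sd in(("bigA",(195+0,385),(582,167)),("bigB",(309,336),(493,88))):
    t=(120+t[0]/1.9,80+t[1]/1.9)
    f=least_squares(lambda p:np.concatenate([proj("top",[p])[0]-t,hullcen("side",p[0],p[1],p[2]-.03,p[2],.018)[0]-S(*sd)]),[.3,.3,.2],diff_step=1e-3);print(n,f.x,f.fun)
b=blob(im["top"],"blue",(230,199),14);f=fit({"top":b[0]},.028,.026,.075);print("salt",f.x,b,hullcen("top",*f.x,.049,.075,.028),"face",face(C(241,126),.075))
for n,pts,z in(("serv",[(567,180),(733,203),(722,310),(555,285)],.017),("seas",[(143,188),(254,205),(234,318),(122,299)],.017)):
    P=np.array([onplane("top",(120+u/1.9,80+v/1.9),z)[:2] for u,v in pts]);e=P[1]-P[0];print(n,P.ravel(),P.mean(0),np.degrees(np.arctan2(-e[0],-e[1])),[np.linalg.norm(P[i]-P[i-1]).round(3) for i in range(4)])
D=lambda u,v:(295+(u-396)/4.4-.4,130+v/4.4-.4)
P=[onplane("top",D(*p),.042)[:2] for p in((488,155),(716,165),(605,48),(600,272))];print("plate",np.ravel(P),np.mean(P[:2],0),np.mean(P[2:],0))
from plant import outline_of
```

```text
soy topface [0.4106 0.3776] side [0.4103 0.3844] free [0.4107 0.3788 0.169 ] [-0.008   0.1472 -0.1082 -0.0135]
oil topface [0.3994 0.3073] side [0.3997 0.3099] free [0.3997 0.3076 0.1816] [ 0.0025 -0.0421  0.0333  0.004 ]
vin topface [0.4783 0.3678] side [0.4775 0.3706] free [0.4781 0.3683 0.1613] [-0.0027  0.1849 -0.1349 -0.0227]
bigA [0.2505 0.2719 0.2262] [-0.116   0.7666 -0.6635 -0.0157]
bigB [0.3142 0.1368 0.2317] [ 0.0283 -0.2754  0.2646  0.0194]
salt [0.4727 0.3013] (array([229.3046, 198.4109]), np.int32(348)) (array([229.3046, 198.4109]), 371.2231544601964) face [0.4712 0.2988 0.075 ]
serv [ 0.5625 -0.2291  0.5332 -0.4788  0.372  -0.4544  0.4028 -0.2088] [ 0.4676 -0.3428] 6.6789124184332564 [np.float64(0.161), np.float64(0.251), np.float64(0.163), np.float64(0.248)]
seas [0.534  0.4119 0.5121 0.2429 0.3424 0.264  0.3661 0.4308] [0.4387 0.3374] 7.392738335695773 [np.float64(0.169), np.float64(0.17), np.float64(0.171), np.float64(0.169)]
plate [ 0.5782  0.0676  0.5753 -0.079   0.6515 -0.0066  0.5036 -0.0055] [ 0.5768 -0.0057] [ 0.5775 -0.0061]
```

```bash
cat > rob.py <<'E'
import numpy as np
from plant import env,sensors
YAW=np.pi-.12; ORI=[np.pi,0,YAW]
B={"soy":(.4106,.3785,.170),"oil":(.3997,.3085,.180),"vin":(.4780,.3690,.160)}   # x,y at start, height
SALT=(.472,.300); PLATE=(.577,-.006); SC=np.array([.4676,-.3428]); SY=np.array([.117,.993])
SERV={"oil":SC-.072*SY,"soy":SC,"vin":SC+.072*SY}
def st(): 
    s=sensors.get_state(); return round(s["clock"],1),round(s["grip_width"],4),np.round(s["wrist_force"],1)
def carry(src,dst,dz_src,dz_dst,h,lift,wide,effort=25):
    """src,dst xy; dz: support height; h: TCP height above the underside; lift: extra height in transit"""
    z0,z1=dz_src+h,dz_dst+h; zt=max(z0,z1)+lift
    env.grip(wide)
    env.servo_line([*src,z0+.05],rate=.3); env.servo_line([*src,z0],rate=.12)
    env.grip(.01,effort); print("gripped",st())
    env.servo_line([*src,zt],rate=.2); print("lifted",st())
    env.servo_line([*dst,zt],rate=.3); env.servo_line([*dst,z1+.02],rate=.2); env.servo_line([*dst,z1+.001],rate=.05)
    print("down",st()); env.grip(wide); env.servo_line([*dst,z1+.07],rate=.2); print("released",st())
E
python3 - <<'E'
from rob import *
p=sensors.get_state()["position"]
env.servo_line([p[0],p[1],.38],rate=.3)
env.move_to([.3997,.3085,.30],ORI); print(st(),sensors.get_state()["q"].round(2) if hasattr(sensors.get_state()["q"],"round") else sensors.get_state()["q"])
n="oil"; carry(B[n][:2],SERV[n],.003,.004,B[n][2]-.0165,.11,.056)
from plant import read_camera; import cv2
cv2.imwrite("pics/s1.png",read_camera("side")[60:360,140:540]); cv2.imwrite("pics/t1.png",read_camera("top"))
E
```

```text
(4.8, 0.091, array([ 0.6, -0.2,  0. ])) [ 0.63  0.17  1.59 -0.    1.38 -0.82]
gripped (7.1, 0.029, array([-0.3,  1.2,  2.1]))
lifted (7.8, 0.0292, array([ 0.1, -1. , -3.4]))
down (11.5, 0.0291, array([-1. ,  0.2, -2.2]))
released (12.6, 0.0558, array([-0.1, -0.7, -0.7]))
```

View pics/s1.png

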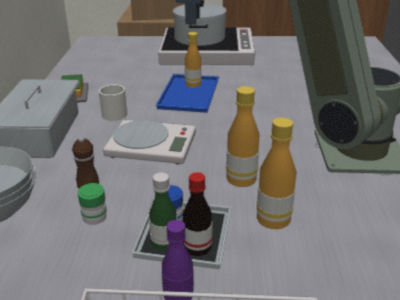

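The oil bottle stands upright on the blue tray, at about (193,60) in this crop, and nothing else was disturbed. Next are soy and vinegar.

Run:
```python
from rob import *
for n in("soy","vin"): carry(B[n][:2],SERV[n],.003,.004,B[n][2]-.0165,.11,.056)
env.servo_line([.47,.1,.32],rate=.3)
from plant import read_camera; import cv2
cv2.imwrite("pics/s2.png",read_camera("side")[60:360,140:540]); cv2.imwrite("pics/t2.png",read_camera("top")[90:320,120:540])
a=cv2.imread("pics/t2.png");cv2.imwrite("pics/t2.png",cv2.resize(a,None,fx=1.9,fy=1.9))
```

```text
gripped (16.8, 0.0292, array([-0.2, -0.6,  2.1]))
lifted (17.5, 0.0294, array([-0.7, -0.7, -4.6]))
down (21.2, 0.0294, array([ 0.3,  0.2, -4.9]))
released (22.2, 0.056, array([-0.3,  1. , -1. ]))
gripped (26.1, 0.0292, array([-0.8, -0.7,  2.8]))
lifted (26.8, 0.0293, array([-0.3, -0.2, -3.7]))
down (30.2, 0.0292, array([ 0.5, -0.2, -3. ]))
released (31.3, 0.0559, array([ 0.1,  0.6, -1.1]))
```

View pics/s2.png

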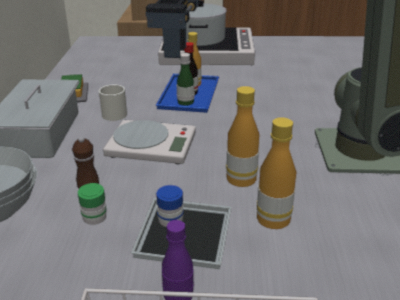

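View pics/t2.png

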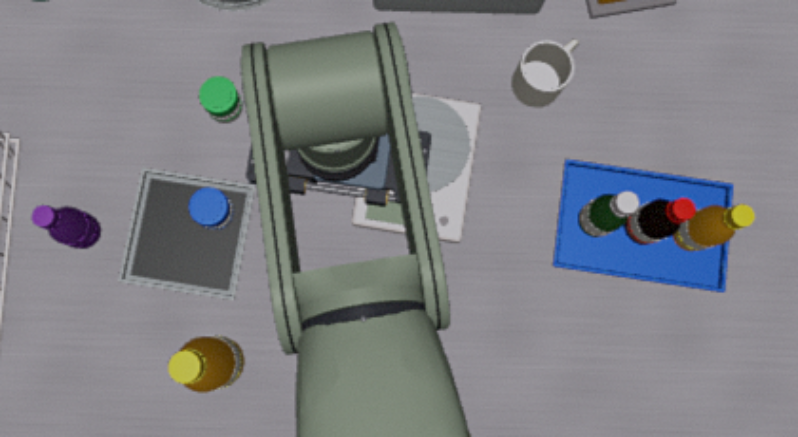

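All three bottles stand on the blue tray at about (610,210), (660,220) and (710,225) in the crop. The salt tub stands alone, with its lid at (209,207). Next I'll carry the salt to the scale.

Run:
```python
from rob import *
carry(SALT,PLATE,.003,.042,.056,.13,.078)
env.servo_line([.577,-.006,.25],rate=.3)
env.servo_line([.45,-.22,.35],rate=.3)
from vis import *
HSV["blue"]=[((105,110,50),(125,255,255))]
o={}
im={c:read_camera(c) for c in K}
for c in K:
    uv=proj(c,[[.577,-.006,.10]])[0]; b=blob(im[c],"blue",uv,22); o[c]=b[0]; print(c,uv,b)
f=fit(o,.028,.026,.114,x0=(.57,0));print(f.x,f.fun)
cv2.imwrite("pics/s3.png",im["side"][60:360,140:540]);cv2.imwrite("pics/t3.png",cv2.resize(im["top"][90:320,120:540],None,fx=1.9,fy=1.9))
```

```text
gripped (35.5, 0.0552, array([-0.6, -0.9,  4.6]))
lifted (36.5, 0.0553, array([-0.7, -0.1, -1.8]))
down (39.0, 0.0555, array([ 0.1, -0.3, -2.4]))
released (40.0, 0.0781, array([-0.4, -1.1, -0.9]))
top [342.84015066 160.80599176] (array([343.01420455, 160.48863636]), np.int32(352))
side [279.57061052 172.33048377] (array([279.67666667, 172.47666667]), np.int32(300))
[ 0.57692473 -0.00587919] [-0.15471034  0.14180172 -0.13195454 -0.36360317]
```

View pics/t3.png

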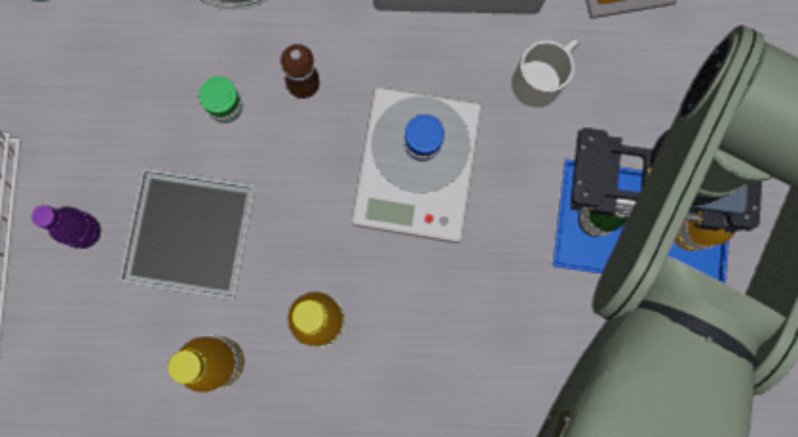

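The salt tub stands in the middle of the plate, with its lid at (425,133). The two-camera fit puts it at (0.577, -0.006), within 1 mm of the plate centre. Now the bottles go back, last out first in.

Run:
```python
from rob import *
for n in("vin","soy","oil"): carry(SERV[n],B[n][:2],.004,.003,B[n][2]-.0165,.11,.056)
env.servo_line([.3997,.3085,.34],rate=.3)
env.servo_line([.44,-.25,.36],rate=.3)
from plant import read_camera; import cv2
s=read_camera("side");t=read_camera("top");print(st())
cv2.imwrite("pics/s9.png",s);cv2.imwrite("pics/t9.png",t)
cv2.imwrite("pics/s4.png",cv2.resize(s[60:360,140:540],None,fx=1.9,fy=1.9))
o=cv2.imread("pics/top0.png")
cv2.imwrite("pics/cmp.png",cv2.resize(cv2.hconcat([o[170:250,175:265],t[170:250,175:265]]),None,fx=4.4,fy=4.4,interpolation=0))
```

```text
gripped (43.9, 0.029, array([0.4, 0.9, 3.7]))
lifted (44.6, 0.0291, array([-0.6, -0.2, -3.7]))
down (48.0, 0.0293, array([ 0.1,  0.5, -3. ]))
released (49.1, 0.0562, array([ 0.3,  0.1, -0.3]))
gripped (52.9, 0.0293, array([-0.3,  1.1,  3.2]))
lifted (53.6, 0.0291, array([-0.6,  0.8, -4.2]))
down (57.3, 0.0293, array([ 0.1,  0.5, -3.3]))
released (58.4, 0.0562, array([ 0.4, -0.6,  0.4]))
gripped (62.5, 0.0296, array([0.4, 1.4, 2.4]))
lifted (63.2, 0.0293, array([-0.3, -0.1, -2.6]))
down (66.9, 0.0295, array([ 0.6, -0. , -2.4]))
released (68.0, 0.0561, array([-0.5,  0. , -0.8]))
(70.6, 0.0561, array([ 0.4,  0.1, -1. ]))
```

View pics/s4.png

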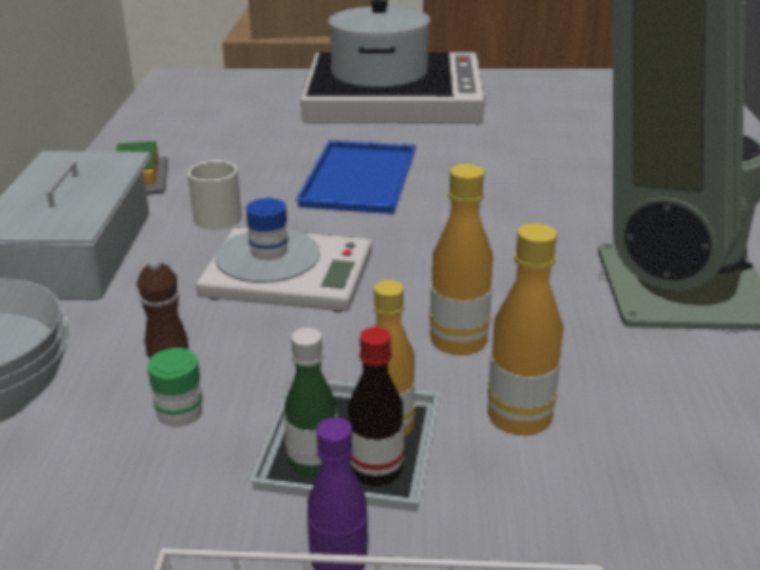

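View pics/cmp.png

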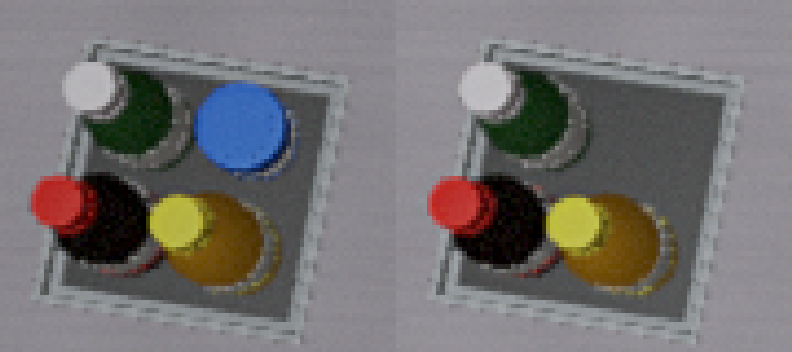

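All three bottles are upright at their start pixels, within about 0.3 px (roughly 1 mm), with the salt on the plate and the bystanders unmoved. I'm handing in.

```bash
python3 -c "
from plant import env
print(env.sign_off())"
```

```text
the job is handed in; nothing more can be done
None
```

The job is done and handed in at about 71 s of the 152 s allowed; the sign-off gives no verdict. I stood the oil, soy and vinegar bottles on the blue tray, put the salt tub on the scale, then returned the bottles in the order vinegar, soy, oil.

**Last checks**
- **Salt tub:** the two-camera fit put it at (0.577, -0.006), under 1 mm from my estimate of the plate centre.
- **Bottles:** in the before and after top crops, all three look to be within about 1 mm of where they started, and the side view shows them upright.
- **Bystanders:** the green tub, pepper mill, mug and look-alike bottles look unmoved. I judged that by eye and did not measure it.

**What disagreed:** early on, my colour masks misread the yellow and white caps in the side view. I replaced them with hand-read cap centres, and the heights found from both views then matched the given sizes to within 5 mm. The outline network also missed the soy bottle, salt tub and green tub in the top view, so I read the soy bottle and salt tub positions from the pictures instead.

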